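Chock the blank on the carving board

TASK

The round wooden blank lying across the sloping carving board is kept from rolling down only by two drop-down pegs. Push the big wedge chock, slanted face first, squarely up against the middle of the blank's low side, and then press the board's peg knob fully down, so that the pegs sink away and the chock alone holds the blank where it is.

Things in the scene. Friction and masses are not known exactly. Their poses are not given: they have to be found in the camera images.
- blank: Plain light wooden cylinder, 64 mm diameter, 160 mm long, under 0.5 kg, loose, lying across the sloping board. Origin at its centre, on the axis, 32 mm from the board's surface; y along its axis, x down the slope (x and z turn as it rolls). It leans on two 10 mm steel pegs that stick up 14 mm out of the board on its low side, about 60 mm either side of its middle: the chock goes between them.
- chock: Solid wooden wedge, 82 mm long (x), 56 wide (y), 42 high, loose on the table near a rectangular offcut, a sanding block and a far thinner wedge. Origin: middle of its 3 mm thick toe edge, on the underside; x from toe to tail. Its face rises about 43 degrees to x = 42 mm, then a block with upright sides 56 mm apart. Home, the toe is about 13 mm down the board from the blank's line of touch.
- stop (a joint): Slide of the pegs with their knob, m: 0 with the pegs up, 0.018 with the knob fully down and the pegs sunk into the board. Takes about 4 N, more if pressed fast; stays where it is left.
- stop_knob (a point): Centre of the top of the peg knob, a round brass button 32 mm across on a steel stem beyond the blank's +y end; 45 mm above the board when up, goes 18 mm straight down. Its frame has the board's heading: x level, pointing down the slope, y across the board along the blank, z up. The wooden board (260 mm down, 300 mm across) slopes 7 degrees; its low edge is 141 mm from the knob in x, 13 mm high.
Things that resemble listed ones, but are neither listed nor needed, are in the scene too. Of the things shaped like the blank, the wooden one is meant.

How it is judged:
By the outcome, as a careful person would: the job done as asked, in the order asked, and still so for the second after the job is handed in, with the robot touching nothing.
It also fails if it takes over 45 s, if anything falls off the work surface, if the arm or the gripper's body presses on something with over 40 N, if the wrist force passes 120 N, or if a joint passes its speed limit or range.

ROBOT

A 6-joint arm with a two-finger parallel gripper is mounted at the origin on the work surface. World frame = base frame: x ahead of the robot, y to its left, z up, the work surface at z = 0. Lengths are in m, angles in rad, forces in N, time in s.
With the tool pointing down it reaches from about 0.4 to 0.825 m from the base axis. Payload 7 kg.
Tool frame: the origin (TCP) lies at the very end of the fingers, on their centre line; the grasp point (between the pads) lies 19 mm behind it; z points along the fingers, y is the line along which they close (so a half turn about z gives the same grasp; the last joint's range is limited). The gripper opens to 88 mm and grips with 3 to 60 N. Pads are 19 mm wide; open, the fingers measure 130 mm over their backs; the gripper's body (78 mm by 193 mm) begins 47 mm behind the grasp point.
Start: joints at [1.508, 0.359, 0.012, 0, -1.224, -0.288], TCP at [0.232, 0.634, 0.227] pointing down, gripper open.
Joint ranges: [-3.07, 3.07], [-1.43, 2.12], [-1.02, 1.25], [-3.03, 1.67], [-3.05, -0], [-3.03, 3.03]. Speed limits (rad/s): [2.39, 2.39, 3.01, 3.14, 3.14, 3.14].

INTERFACE

Orientations are given as [roll, pitch, yaw] about the fixed x, y, z axes, in that order (R = Rz(yaw) Ry(pitch) Rx(roll)).
In Python, from station import arm gives the robot as it stands. The module is installed in compiled form; this text tells all that it offers.
- The arm moves only by the shell command python3 -m crank 'ROWS' [FORCE]. ROWS is JSON, a list of rows, each an object of numbers: "dx", "dy", "dz": the shift along the world's x, y, z in m; "twist": the turn about the world's z in degrees; "grip": the opening, from -1 (shut) to 1 (fully open). A call has exactly 5 rows; each row is the pose to reach, as a shift and turn from the pose commanded when the call began; what a row does not reach only later rows make up. A row lasts 1/12 s, in which the tool goes at most 41.7 mm and 7.16 degrees, less where a joint would pass 70% of its speed; a pose out of reach is approached as far as the arm can. A call with a gripper value outside its range is refused whole. The fingers move at their own pace and stop on an object; FORCE is the grip in N (left out, the last holds). Time passes only in rows, so rows that repeat a pose let the fingers close, or fill a call up. It gives the time, the measured TCP pose, the force, the opening and the grip force at its end, in the units of the state.
- arm.get_state(): the state, without advancing time (a new reading comes with each control period).
- arm.grab_frame(name): name is "scene" or "top" or "wrist"; returns the picture (400x640x3 uint8, red, green, blue); there is no depth.
- arm.get_calibration(name): a dict with "fx", "fy", "cx", "cy" (pixels), "cam_to_world" (4x4, takes a point from camera to world coordinates); the wrist camera has in their place "tool_from_camera" (4x4, takes a point from camera to tool coordinates, whose origin is the TCP and whose axes are the flange's). Camera axes: x right, y down, z forward; pixel columns grow to the right and rows downward; lengths in m; the calibration is good to about 2 mm. A picture is of the moment at which its call begins: read the wrist's pose just before it. get_calibration takes no time and is no camera call.
- arm.job_done(): hands the job in; it is judged then, once.
The state is a dict: "t": time; "q": joint angles; "qd": joint speeds; "joint_efforts": joint torques, N m; "eef_pos": TCP position; "ee_rot": TCP orientation; "force": force on the tool from outside, world axes, zero at the start; "moment": the same for the moment, N m; "width": finger opening in m; "gripper_force": force on a finger pad.
Only numpy, scipy, OpenCV 4.12 (cv2) and the standard library are available. Lean on these libraries where they do the work, as an engineer would, in place of code of your own. Each camera call takes 0.05 s, during which the arm holds its last target. There are 200 camera calls.

## Working session

There is one attempt and no reset: what is moved stays moved. The work goes in short steps, Python scripts to look and compute and a shell command to move; the robot and the scene stay as the last step left them, time stands still between calls to the robot, and variables do not carry over. Pictures are saved under pics/ and viewed, at most 10 in all, crops included, and the job is handed in when it is done.

```bash
mkdir -p pics; cat > h.py <<'E'
import numpy as np, cv2
from station import arm
def snap(n,f):
    im=arm.grab_frame(n); cv2.imwrite(f'pics/{f}.png',im[:,:,::-1]); return im
def ray(n,u,v):
    c=arm.get_calibration(n)
    d=np.array([(u-c['cx'])/c['fx'],(v-c['cy'])/c['fy'],1])
    if n=='wrist':
        from scipy.spatial.transform import Rotation as R
        s=arm.get_state(); T=np.eye(4); T[:3,:3]=R.from_euler('xyz',s['ee_rot']).as_matrix(); T[:3,3]=s['eef_pos']
        M=T@np.array(c['tool_from_camera'])
    else: M=np.array(c['cam_to_world'])
    return M[:3,3],M[:3,:3]@d
def onz(n,u,v,z):
    o,d=ray(n,u,v); return o+d*(z-o[2])/d[2]
def tri(a,b):
    (o1,d1),(o2,d2)=ray(*a),ray(*b)
    s=np.linalg.lstsq(np.c_[d1,-d2],o2-o1,rcond=None)[0]
    p,q=o1+s[0]*d1,o2+s[1]*d2; return (p+q)/2,np.linalg.norm(p-q)
E
python3 - <<'E'
from h import *
np.set_printoptions(precision=4,suppress=True)
s=arm.get_state(); print(s)
a=snap('top','top0'); b=snap('scene','scene0')
for n in('top','scene'):print(arm.get_calibration(n))
E
```

```text
{'t': 0.0, 'q': array([ 1.5081,  0.3594,  0.011 , -0.0004, -1.2241, -0.2881]), 'qd': array([-0.003 ,  0.0004,  0.0002,  0.0009,  0.0008,  0.0003]), 'joint_efforts': array([  0.001 , -58.2713,  29.307 ,   6.9977,   0.0072,  -0.0002]), 'eef_pos': array([0.2318, 0.6334, 0.2256]), 'ee_rot': array([ 3.1399, -0.0001, -0.3509]), 'force': array([-0.4186,  0.1373, -1.2316]), 'moment': array([ 0.0066, -0.0294, -0.0078]), 'gripper_force': 0.0, 'width': 0.08785608182676198}
{'fx': 369.7901043790677, 'fy': 369.7901043790677, 'cx': 329.4374085963392, 'cy': 204.33424855454987, 'cam_to_world': array([[ 0.0089, -0.9952,  0.0979,  0.3007],
       [-0.9999, -0.0097, -0.0075, -0.041 ],
       [ 0.0084, -0.0978, -0.9952,  0.9669],
       [ 0.    ,  0.    ,  0.    ,  1.    ]])}
{'fx': 377.64011747797696, 'fy': 377.64011747797696, 'cx': 314.1465819400262, 'cy': 202.91807959972576, 'cam_to_world': array([[ 0.603 ,  0.5813, -0.5464,  0.8947],
       [ 0.7975, -0.4244,  0.4287, -0.3981],
       [ 0.0173, -0.6943, -0.7195,  0.6898],
       [ 0.    ,  0.    ,  0.    ,  1.    ]])}
```

View pics/top0.png

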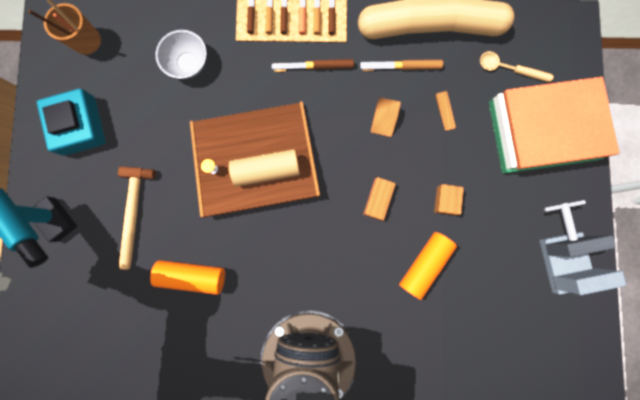

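View pics/scene0.png

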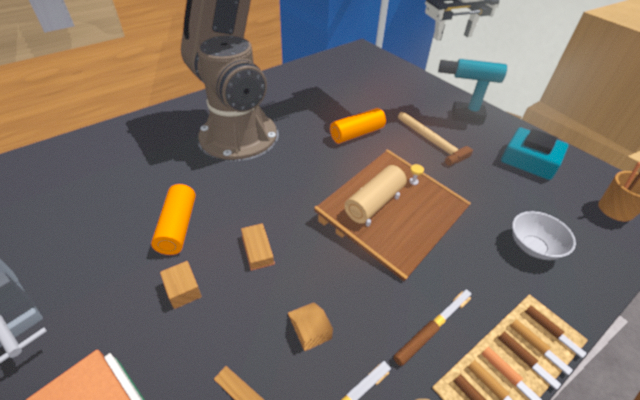

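The top view shows the wooden blank at (264,167), the knob at (209,167), and the board's low side at the far (+x, image-up) side, where the scene view shows the pegs at about (369,222) and (397,195). The chock candidates in the top view are (385,117), (380,199), (450,200) and the thin one at (446,110). I'll enlarge these to confirm which is the chock.

```bash
python3 - <<'E'
import cv2,numpy as np
t=cv2.imread('pics/top0.png')[85:225,360:470]; s=cv2.imread('pics/scene0.png')[215:400,140:345]
a=cv2.resize(t,None,fx=4,fy=4,interpolation=2); b=cv2.resize(s,None,fx=1.7,fy=1.7,interpolation=2)
o=np.zeros((560,800,3),np.uint8); o[:560,:440]=a; o[:b.shape[0],445:445+b.shape[1]]=b; cv2.imwrite('pics/crop1.png',o)
E
```

```text
(no output)
```

View pics/crop1.png

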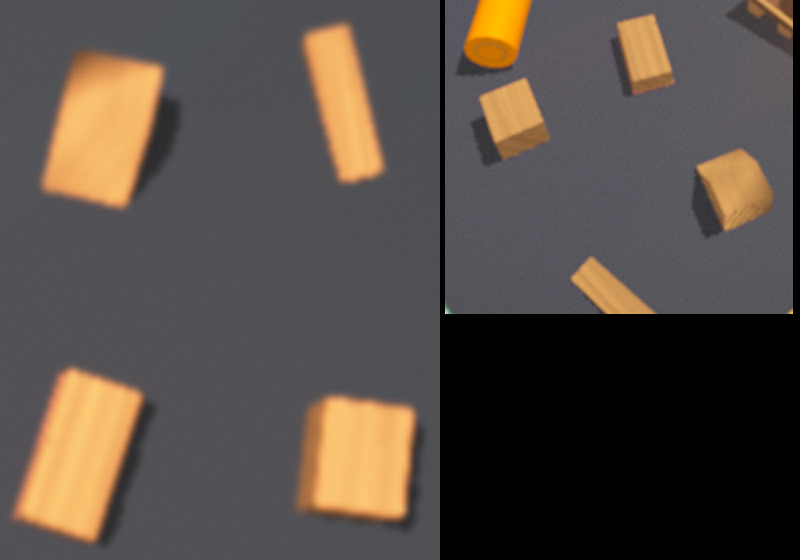

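The chock is the piece at top-view (385,117): it is the only one with a slanted face and the right footprint, about 82x56. The other three are the offcut at (380,199), the sanding block at (450,200) and the thin wedge at (446,110). Next I'll measure the board, blank, knob and chock.

```bash
python3 - <<'E'
from h import *
np.set_printoptions(precision=4,suppress=True)
im=cv2.imread('pics/top0.png'); h=cv2.cvtColor(im,cv2.COLOR_BGR2HSV)
def big(m,x0,y0,x1,y1):
    k=np.zeros_like(m);k[y0:y1,x0:x1]=m[y0:y1,x0:x1]
    c,_=cv2.findContours(k,0,2);return max(c,key=cv2.contourArea)
m=cv2.inRange(h,(0,60,60),(30,255,255))
b=big(m,180,90,330,225); P=cv2.approxPolyDP(b,5,True)[:,0]; print('board',P.tolist(),cv2.minAreaRect(b))
w=cv2.inRange(h,(10,50,175),(30,150,255)); c=big(w,225,140,305,195); print('blank',cv2.minAreaRect(c),cv2.boxPoints(cv2.minAreaRect(c)).tolist())
k=cv2.inRange(h,(20,60,160),(35,255,255)); c=big(k,195,150,222,180); r=cv2.minAreaRect(c); print('knob',r,cv2.moments(c)['m10']/cv2.moments(c)['m00'])
c=big(m,365,90,410,145); r=cv2.minAreaRect(c); print('chock',r,cv2.boxPoints(r).tolist())
for n,z in (((385,117),0.03),):print(onz('top',*n,z))
for u,v,z in ((303,103,.013),(191,121,.013),(318,194,.0447),(202,215,.0447)):print(onz('top',u,v,z))
print('knob tri',tri(('top',208,166),('scene',417,170)))
print('wristcam',arm.get_calibration('wrist'))
E
```

```text
board [[302, 101], [189, 121], [200, 217], [320, 195]] ((251.88003540039062, 159.15394592285156), (98.39704895019531, 123.36912536621094), 80.11201477050781)
blank ((262.72760009765625, 166.1947479248047), (25.821468353271484, 69.93315124511719), 79.2156982421875) [[225.96282958984375, 160.05471801757812], [294.6608581542969, 146.9693603515625], [299.49237060546875, 172.33477783203125], [230.79434204101562, 185.42013549804688]]
knob ((207.50003051757812, 165.50001525878906), (12.727920532226562, 12.727920532226562), 45.0) 207.5
chock ((385.4706115722656, 116.61766052246094), (24.98116683959961, 38.32062911987305), 14.03624439239502) [[368.7059020996094, 132.17648315429688], [378.0000305175781, 95.00001525878906], [402.2353210449219, 101.058837890625], [392.9411926269531, 138.2353057861328]]
[ 0.6233 -0.191   0.03  ]
[0.6649 0.0246 0.013 ]
[0.6122 0.3196 0.013 ]
[ 0.4172 -0.019   0.0447]
[0.3616 0.2693 0.0447]
knob tri (array([0.4817, 0.253 , 0.0657]), np.float64(0.0007655003899955338))
wristcam {'fx': 358.3774991421625, 'fy': 358.3774991421625, 'cx': 321.34256187302384, 'cy': 200.44719003141492, 'tool_from_camera': array([[-0.0002, -0.9642, -0.265 ,  0.0714],
       [ 1.    , -0.0001, -0.0003,  0.0002],
       [ 0.0002, -0.265 ,  0.9642, -0.1588],
       [ 0.    ,  0.    ,  0.    ,  1.    ]])}
```

```bash

M='' ; python3 -m crank '[{"dx":0.015,"dy":-0.03},{"dx":0.03,"dy":-0.065},{"dx":0.047,"dy":-0.1},{"dx":0.063,"dy":-0.133},{"dx":0.078,"dy":-0.165}]'
python3 -m crank '[{"dx":0.015,"dy":-0.033},{"dx":0.031,"dy":-0.066},{"dx":0.047,"dy":-0.1},{"dx":0.063,"dy":-0.133},{"dx":0.078,"dy":-0.165}]'
python3 -m crank '[{"dx":0.015,"dy":-0.033},{"dx":0.031,"dy":-0.066},{"dx":0.047,"dy":-0.1},{"dx":0.063,"dy":-0.133},{"dx":0.078,"dy":-0.165}]'
python3 -m crank '[{"dx":0.015,"dy":-0.033},{"dx":0.031,"dy":-0.066},{"dx":0.047,"dy":-0.1},{"dx":0.063,"dy":-0.133},{"dx":0.078,"dy":-0.165}]'
python3 -m crank '[{"dx":0.015,"dy":-0.033,"twist":2},{"dx":0.031,"dy":-0.066,"twist":4},{"dx":0.047,"dy":-0.1,"twist":6},{"dx":0.063,"dy":-0.133,"twist":6},{"dx":0.078,"dy":-0.165,"twist":6}]'
python3 - <<'E'
from h import *
s=arm.get_state(); print(s['t'],s['eef_pos'],s['ee_rot'],s['q'])
snap('wrist','w1')
E
```

```text
0.1 [0.23184141 0.63347952 0.22573768] [ 3.14012273e+00 -1.53386384e-04 -3.50912665e-01] [ 1.50810397e+00  3.59307636e-01  1.11795110e-02 -2.87889545e-04
 -1.22412111e+00 -2.88122405e-01]invalid input at $[0]: expected keys dx, dy, dz, twist, grip
invalid input at $[0]: expected keys dx, dy, dz, twist, grip
invalid input at $[0]: expected keys dx, dy, dz, twist, grip
invalid input at $[0]: expected keys dx, dy, dz, twist, grip
invalid input at $[0]: expected keys dx, dy, dz, twist, grip
```

View pics/w1.png

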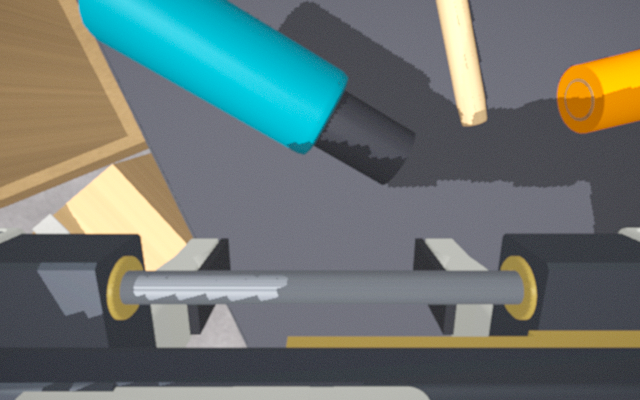

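All five rows were refused because every key is required, so I'll resend with all of them. The picture shows the drill (teal, 215,75) and the open fingers at the bottom.

```bash

python3 -m crank '[{"dx":0.015,"dy":-0.03,"dz":0,"twist":0,"grip":1},{"dx":0.03,"dy":-0.065,"dz":0,"twist":0,"grip":1},{"dx":0.047,"dy":-0.1,"dz":0,"twist":0,"grip":1},{"dx":0.063,"dy":-0.133,"dz":0,"twist":0,"grip":1},{"dx":0.078,"dy":-0.165,"dz":0,"twist":0,"grip":1}]'
python3 -m crank '[{"dx":0.015,"dy":-0.033,"dz":0,"twist":0,"grip":1},{"dx":0.03,"dy":-0.066,"dz":0,"twist":0,"grip":1},{"dx":0.047,"dy":-0.1,"dz":0,"twist":0,"grip":1},{"dx":0.063,"dy":-0.133,"dz":0,"twist":0,"grip":1},{"dx":0.078,"dy":-0.165,"dz":0,"twist":0,"grip":1}]'
python3 -m crank '[{"dx":0.015,"dy":-0.033,"dz":0,"twist":0,"grip":1},{"dx":0.03,"dy":-0.066,"dz":0,"twist":0,"grip":1},{"dx":0.047,"dy":-0.1,"dz":0,"twist":0,"grip":1},{"dx":0.063,"dy":-0.133,"dz":0,"twist":0,"grip":1},{"dx":0.078,"dy":-0.165,"dz":0,"twist":0,"grip":1}]'
python3 -m crank '[{"dx":0.015,"dy":-0.033,"dz":0,"twist":0,"grip":1},{"dx":0.03,"dy":-0.066,"dz":0,"twist":0,"grip":1},{"dx":0.047,"dy":-0.1,"dz":0,"twist":0,"grip":1},{"dx":0.063,"dy":-0.133,"dz":0,"twist":0,"grip":1},{"dx":0.078,"dy":-0.165,"dz":0,"twist":0,"grip":1}]'
python3 -m crank '[{"dx":0.015,"dy":-0.033,"dz":0,"twist":2,"grip":1},{"dx":0.03,"dy":-0.066,"dz":0,"twist":4,"grip":1},{"dx":0.047,"dy":-0.1,"dz":0,"twist":6,"grip":1},{"dx":0.063,"dy":-0.133,"dz":0,"twist":6,"grip":1},{"dx":0.078,"dy":-0.165,"dz":0,"twist":6,"grip":1}]'
python3 - <<'E'
from h import *
s=arm.get_state(); print(s['t'],s['eef_pos'],s['ee_rot'],s['q'])
snap('wrist','w2')
E
```

```text
t: 0.57
eef_pos: [0.3104, 0.4669, 0.2263]
ee_rot: [3.141, -0.0, -0.351]
force: [0.2, 0.7, 0.3]
width: 0.0879
gripper_force: 0.0
t: 0.98
eef_pos: [0.3883, 0.302, 0.2266]
ee_rot: [-3.141, 0.0, -0.351]
force: [1.0, -0.7, -0.4]
width: 0.0871
gripper_force: 0.0
t: 1.4
eef_pos: [0.4663, 0.137, 0.2267]
ee_rot: [-3.141, -0.0, -0.351]
force: [0.4, 0.3, -0.5]
width: 0.0879
gripper_force: 0.0
t: 1.82
eef_pos: [0.5444, -0.0281, 0.2265]
ee_rot: [-3.142, -0.0, -0.351]
force: [0.5, 2.3, 0.8]
width: 0.0874
gripper_force: 0.0
t: 2.23
eef_pos: [0.6224, -0.1931, 0.2262]
ee_rot: [3.142, 0.0, -0.246]
force: [0.8, 1.3, 0.4]
width: 0.0872
gripper_force: 0.0
2.2333 [ 0.62241338 -0.19311547  0.22618112] [ 3.14155615e+00  4.63578110e-04 -2.46122372e-01] [-2.15927516e-03  3.21179698e-01 -4.36307895e-02 -8.19290146e-05
 -1.20644451e+00  1.32686245e+00]
```

View pics/w2.png

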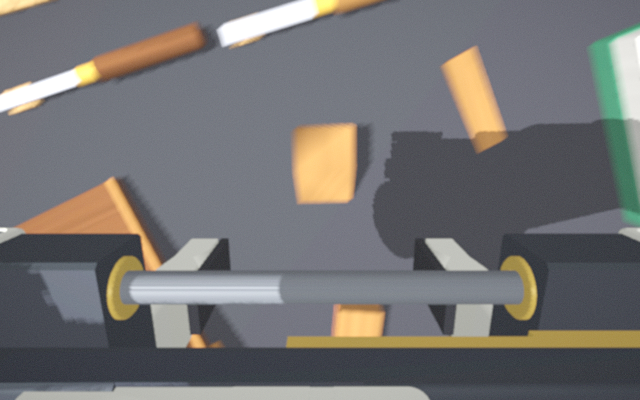

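```bash
python3 - <<'E'
from h import *
im=snap('wrist','w3')[:,:,::-1]; h=cv2.cvtColor(np.ascontiguousarray(im),cv2.COLOR_BGR2HSV)
m=cv2.inRange(h,(8,90,90),(30,255,255))
for r in range(118,212,6):
    x=np.where(m[r,280:375])[0]; print(r,(x.min()+280,x.max()+280) if len(x) else None)
a=cv2.resize(im[105:220,265:385],None,fx=5,fy=5,interpolation=2)
t=cv2.resize(cv2.imread('pics/scene0.png')[295:355,280:340],None,fx=3.3,fy=3.3,interpolation=2)
o=np.zeros((575,800,3),np.uint8); o[:,:600]=a; o[:t.shape[0],602:602+t.shape[1]]=t
o=np.clip((o.astype(float)-60)*1.5,0,255).astype(np.uint8); cv2.imwrite('pics/crop2.png',o)
E
```

```text
118 None
124 None
130 (np.int64(335), np.int64(341))
136 (np.int64(286), np.int64(345))
142 (np.int64(286), np.int64(345))
148 (np.int64(286), np.int64(345))
154 (np.int64(286), np.int64(345))
160 (np.int64(286), np.int64(345))
166 (np.int64(287), np.int64(345))
172 (np.int64(287), np.int64(345))
178 (np.int64(287), np.int64(345))
184 (np.int64(288), np.int64(345))
190 (np.int64(289), np.int64(344))
196 (np.int64(291), np.int64(344))
202 (np.int64(291), np.int64(344))
208 None
```

View pics/crop2.png

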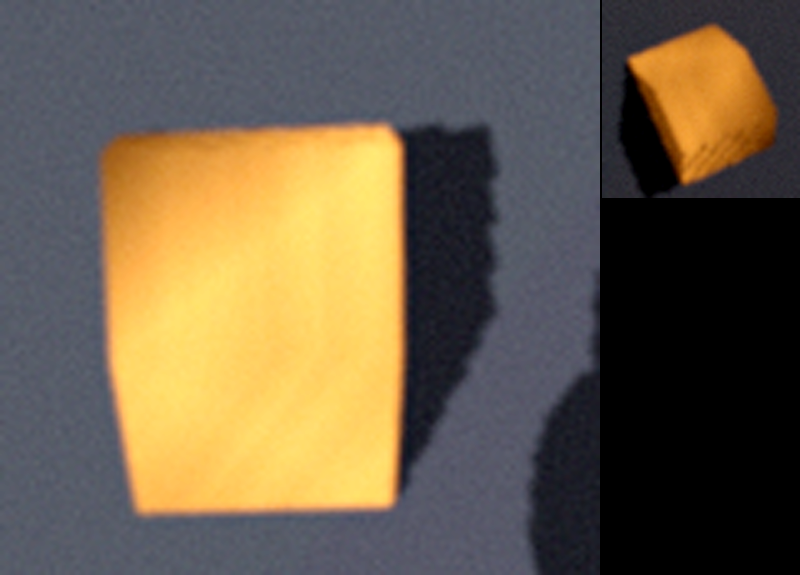

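The shadow tapers toward the bottom of the crop, so the toe is at the near (-x) end, at w3 px (292,207.6)-(344,206.6), and the tail's top edge is at (286,133)-(345,131). The toe already faces the way it must on the board.

```bash
python3 - <<'E'
from h import *
np.set_printoptions(precision=4,suppress=True)
s=arm.get_state(); print(s['eef_pos'],s['ee_rot'])
a,b=onz('wrist',292,207.6,.001),onz('wrist',344,206.8,.001); c,d=onz('wrist',286,133.5,.042),onz('wrist',345,131,.042)
toe,tail=(a+b)/2,(c+d)/2
for p in (a,b,c,d):print(p)
v=(tail-toe)[:2]; L=np.linalg.norm(v); print('L',L,np.linalg.norm(a-b),np.linalg.norm(c-d),'hd',np.degrees(np.arctan2(v[1],v[0])), np.degrees(np.arctan2(*(c-d)[[1,0]]))-90,np.degrees(np.arctan2(*(a-b)[[1,0]]))-90)
g=toe[:2]+v/L*.061; print('toe',toe,'grasp',g,'delta',g-s['eef_pos'][:2])
E
```

```text
[ 0.6228 -0.1953  0.2249] [ 3.1405  0.0017 -0.2501]
[ 0.5897 -0.1535  0.001 ]
[ 0.5762 -0.2098  0.001 ]
[ 0.6721 -0.174   0.042 ]
[ 0.6606 -0.2283  0.042 ]
L 0.08564622016800708 0.05791158333218691 0.055489533478220214 hd -13.118388132147848 -11.95052572476068 -13.43399129220704
toe [ 0.5829 -0.1817  0.001 ] grasp [ 0.6423 -0.1955] delta [ 0.0195 -0.0002]
```

```bash

python3 -m crank '[{"dx":0.019,"dy":0,"dz":-0.035,"twist":1,"grip":1},{"dx":0.019,"dy":0,"dz":-0.07,"twist":1,"grip":1},{"dx":0.019,"dy":0,"dz":-0.105,"twist":1,"grip":1},{"dx":0.019,"dy":0,"dz":-0.135,"twist":1,"grip":1},{"dx":0.019,"dy":0,"dz":-0.16,"twist":1,"grip":1}]'
python3 -m crank '[{"dx":0,"dy":0,"dz":-0.02,"twist":0,"grip":1},{"dx":0,"dy":0,"dz":-0.04,"twist":0,"grip":1},{"dx":0,"dy":0,"dz":-0.055,"twist":0,"grip":1},{"dx":0,"dy":0,"dz":-0.055,"twist":0,"grip":1},{"dx":0,"dy":0,"dz":-0.055,"twist":0,"grip":0}]' 25
python3 -m crank '[{"dx":0,"dy":0,"dz":0,"twist":0,"grip":-1},{"dx":0,"dy":0,"dz":0,"twist":0,"grip":-1},{"dx":0,"dy":0,"dz":0,"twist":0,"grip":-1},{"dx":0,"dy":0,"dz":0,"twist":0,"grip":-1},{"dx":0,"dy":0,"dz":0,"twist":0,"grip":-1}]' 25
```

```text
t: 2.75
eef_pos: [0.6396, -0.1907, 0.0637]
ee_rot: [3.141, 0.003, -0.229]
force: [-0.3, 0.8, -0.6]
width: 0.0875
gripper_force: 0.0
t: 3.17
eef_pos: [0.6403, -0.1909, 0.0108]
ee_rot: [3.141, 0.002, -0.228]
force: [0.6, 0.4, -0.1]
width: 0.0845
gripper_force: 0.0
t: 3.58
eef_pos: [0.6415, -0.1913, 0.0126]
ee_rot: [-3.142, -0.002, -0.228]
force: [-1.5, 0.2, 4.0]
width: 0.056
gripper_force: 24.9
```

```bash
python3 - <<'E'
from h import *
np.set_printoptions(precision=4,suppress=True)
for u,v,z in ((262.7,166.2,.062),(228.4,172.7,.062),(297.1,159.65,.062),(207.5,165.5,.0755)):print(onz('top',u,v,z))
# pegs in scene
sc=cv2.imread('pics/scene0.png'); print(onz('scene',369,222,.042),onz('scene',397,195,.042))
for u,v,z in ((302.5,101.5,.013),(189.5,121,.013),(319.5,194.5,.0447),(200.5,216.5,.0447)):print(onz('top',u,v,z))
E
```

```text
[0.4831 0.1186 0.062 ]
[0.4659 0.2029 0.062 ]
[0.5006 0.0336 0.062 ]
[0.4807 0.2507 0.0755]
[0.5248 0.0525 0.042 ] [0.5009 0.1679 0.042 ]
[0.669 0.026 0.013]
[0.6122 0.3235 0.013 ]
[ 0.416  -0.0227  0.0447]
[0.3579 0.2729 0.0447]
```

```bash

python3 -m crank '[{"dx":0,"dy":0,"dz":0.03,"twist":0,"grip":-1},{"dx":0,"dy":0,"dz":0.065,"twist":0,"grip":-1},{"dx":0,"dy":0,"dz":0.1,"twist":0,"grip":-1},{"dx":0,"dy":0,"dz":0.13,"twist":0,"grip":-1},{"dx":0,"dy":0,"dz":0.15,"twist":0,"grip":-1}]' 25
python3 -m crank '[{"dx":0,"dy":0.03,"dz":0,"twist":5,"grip":-1},{"dx":0,"dy":0.065,"dz":0,"twist":10,"grip":-1},{"dx":0,"dy":0.1,"dz":0,"twist":15,"grip":-1},{"dx":0,"dy":0.135,"dz":0,"twist":20,"grip":-1},{"dx":0,"dy":0.17,"dz":0,"twist":23.5,"grip":-1}]' 25
```

```text
t: 4.0
eef_pos: [0.6419, -0.1913, 0.1655]
ee_rot: [-3.141, -0.004, -0.228]
force: [0.9, -0.5, -1.1]
width: 0.0557
gripper_force: 24.9
t: 4.42
eef_pos: [0.6404, -0.0196, 0.1617]
ee_rot: [-3.141, -0.0, 0.186]
force: [0.0, 0.4, -1.5]
width: 0.0561
gripper_force: 24.9
```

```bash
python3 - <<'E'
import cv2,numpy as np
t=cv2.imread('pics/top0.png')[130:200,190:310]; s=cv2.imread('pics/scene0.png')[150:240,330:440]
a=cv2.resize(t,None,fx=5,fy=5,interpolation=2)[:,:600]; b=cv2.resize(s,None,fx=5,fy=5,interpolation=2)
# stacked: top crop scaled 3 (360x210) over scene crop scaled 4 (440x360)
a=cv2.resize(t,None,fx=3,fy=3,interpolation=2); b=cv2.resize(s,None,fx=4,fy=4,interpolation=2)
o=np.zeros((360,800,3),np.uint8); o[:210,:360]=a; o[:,360:800]=b; cv2.imwrite('pics/crop3.png',o)
E
```

```text
(no output)
```

View pics/crop3.png

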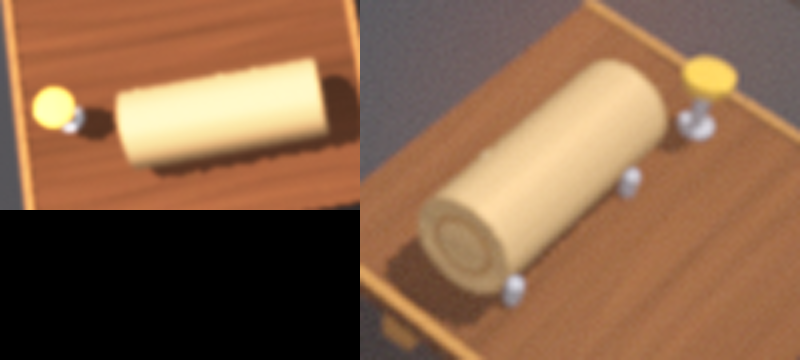

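The crop shows peg tops at scene px (368.8,220) and (397.5,193), the blank's near end centre at (355.5,210.8) and the knob at (417.3,168.7). In the top view the blank's end midpoints are (231.5,174) and (297.3,162), and the knob is at (208.3,165.7).

```bash
python3 - <<'E'
from h import *
np.set_printoptions(precision=4,suppress=True)
h=np.radians(11.1);X=np.array([np.cos(h),np.sin(h)]);Y=np.array([-X[1],X[0]])
L=np.array([.6406,.1748])
def sh(n,p): print(n,p,'downfrom knob-ish: low-edge dist',(L-p[:2])@X,'y',(p[:2]-L)@Y)
sh('pegA top',onz('scene',368.8,220,.013+.135*.1228+.014));sh('pegB top',onz('scene',397.5,193,.0436))
sh('pegA base',onz('scene',368,225.5,.0296));sh('pegB base',onz('scene',396.7,199,.0296))
sh('endA scene',onz('scene',355.5,210.8,.0655))
sh('topR',onz('top',297.3,162,.055));sh('topL',onz('top',231.5,174,.07))
k,e=tri(('top',208.3,165.7),('scene',417.3,168.7));sh('knob',k);print(e)
sh('knobtop',onz('top',208.3,165.7,.0755)); sh('knobscene',onz('scene',417.3,168.7,.0755))
E
```

```text
pegA top [0.521  0.0552 0.0436] downfrom knob-ish: low-edge dist 0.14038422968492525 y -0.09430899787549178
pegB top [0.4977 0.1726 0.0436] downfrom knob-ish: low-edge dist 0.140685192094042 y 0.025361963406063448
pegA base [0.5243 0.052  0.0296] downfrom knob-ish: low-edge dist 0.13778913603169124 y -0.09812101842407676
pegB base [0.5028 0.168  0.0296] downfrom knob-ish: low-edge dist 0.13651786933795595 y 0.019855001597528548
endA scene [0.4954 0.0345 0.0655] downfrom knob-ish: low-edge dist 0.169451906214217 y -0.10976233268386755
topR [0.4961 0.0336 0.055 ] downfrom knob-ish: low-edge dist 0.16894592689625992 y -0.11077114704840793
topL [0.4613 0.193  0.07  ] downfrom knob-ish: low-edge dist 0.17243050758276313 y 0.05238586040218181
knob [0.4819 0.2512 0.0709] downfrom knob-ish: low-edge dist 0.14100127436525356 y 0.10552129840555724
0.0021913232743336814
knobtop [0.4802 0.2488 0.0755] downfrom knob-ish: low-edge dist 0.14310858660118456 y 0.10346529126295471
knobscene [0.4854 0.2475 0.0755] downfrom knob-ish: low-edge dist 0.13828100393831722 y 0.10122554492271044
```

```bash

python3 -m crank '[{"dx":-0.013,"dy":0.037,"dz":0,"twist":0.5,"grip":-1},{"dx":-0.026,"dy":0.074,"dz":-0.01,"twist":0.5,"grip":-1},{"dx":-0.04,"dy":0.111,"dz":-0.03,"twist":0.5,"grip":-1},{"dx":-0.0535,"dy":0.151,"dz":-0.06,"twist":0.5,"grip":-1},{"dx":-0.0535,"dy":0.151,"dz":-0.09,"twist":0.5,"grip":-1}]' 25
python3 -m crank '[{"dx":0,"dy":0,"dz":-0.01,"twist":0,"grip":-1},{"dx":0,"dy":0,"dz":-0.018,"twist":0,"grip":-1},{"dx":0,"dy":0,"dz":-0.022,"twist":0,"grip":-1},{"dx":0,"dy":0,"dz":-0.022,"twist":0,"grip":-1},{"dx":0,"dy":0,"dz":-0.022,"twist":0,"grip":-1}]' 25
python3 - <<'E'
from h import *
snap('scene','scene1')
E
```

```text
t: 4.83
eef_pos: [0.5883, 0.1347, 0.0741]
ee_rot: [-3.139, -0.007, 0.193]
force: [1.1, -0.2, -1.5]
width: 0.0561
gripper_force: 24.9
t: 5.25
eef_pos: [0.5886, 0.1293, 0.0507]
ee_rot: [-3.141, -0.002, 0.189]
force: [0.5, -0.7, -1.0]
width: 0.0556
gripper_force: 24.9
```

View pics/scene1.png

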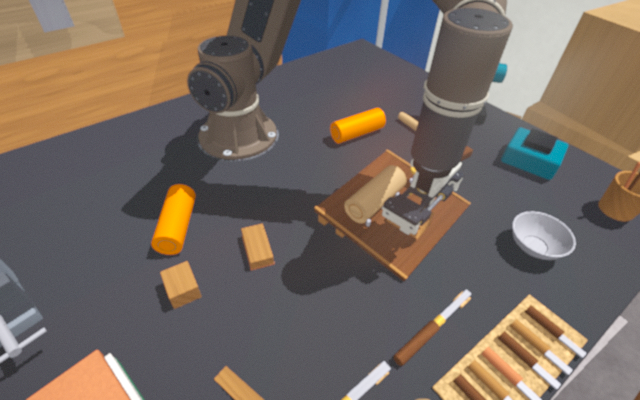

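The gripper holds the chock over the board below the blank (px about 412,215), between the pegs. I'll lower it with a light grip so it can settle onto the slope.

```bash

python3 -m crank '[{"dx":0,"dy":0.002,"dz":-0.004,"twist":0,"grip":-1},{"dx":0,"dy":0.002,"dz":-0.008,"twist":0,"grip":-1},{"dx":0,"dy":0.002,"dz":-0.01,"twist":0,"grip":-1},{"dx":0,"dy":0.002,"dz":-0.012,"twist":0,"grip":-1},{"dx":0,"dy":0.002,"dz":-0.012,"twist":0,"grip":-1}]' 8
python3 -m crank '[{"dx":0,"dy":0,"dz":-0.001,"twist":0,"grip":-1},{"dx":0,"dy":0,"dz":-0.002,"twist":0,"grip":-1},{"dx":0,"dy":0,"dz":-0.003,"twist":0,"grip":-1},{"dx":0,"dy":0,"dz":-0.004,"twist":0,"grip":-1},{"dx":0,"dy":0,"dz":-0.004,"twist":0,"grip":-1}]' 5
```

```text
t: 5.72
eef_pos: [0.5879, 0.1319, 0.0376]
ee_rot: [3.141, -0.001, 0.19]
force: [0.1, -0.6, 0.2]
width: 0.0558
gripper_force: 8.0
t: 6.13
eef_pos: [0.5874, 0.132, 0.0334]
ee_rot: [-3.142, 0.0, 0.19]
force: [1.4, 1.3, 0.5]
width: 0.0559
gripper_force: 5.0
```

```bash

python3 -m crank '[{"dx":0,"dy":0,"dz":-0.001,"twist":0,"grip":-1},{"dx":0,"dy":0,"dz":-0.002,"twist":0,"grip":-1},{"dx":0,"dy":0,"dz":-0.003,"twist":0,"grip":-1},{"dx":0,"dy":0,"dz":-0.003,"twist":0,"grip":-1},{"dx":0,"dy":0,"dz":-0.003,"twist":0,"grip":-1}]' 5
python3 -m crank '[{"dx":-0.004,"dy":-0.001,"dz":0.0005,"twist":0,"grip":-1},{"dx":-0.01,"dy":-0.002,"dz":0.001,"twist":0,"grip":-1},{"dx":-0.016,"dy":-0.003,"dz":0.002,"twist":0,"grip":-1},{"dx":-0.021,"dy":-0.004,"dz":0.0025,"twist":0,"grip":-1},{"dx":-0.025,"dy":-0.005,"dz":0.003,"twist":0,"grip":-1}]' 10
python3 -m crank '[{"dx":-0.001,"dy":0,"dz":0,"twist":0,"grip":-1},{"dx":-0.002,"dy":0,"dz":0,"twist":0,"grip":-1},{"dx":-0.003,"dy":-0.001,"dz":0.0005,"twist":0,"grip":-1},{"dx":-0.004,"dy":-0.001,"dz":0.0005,"twist":0,"grip":-1},{"dx":-0.005,"dy":-0.001,"dz":0.0005,"twist":0,"grip":-1}]' 10
```

```text
t: 6.55
eef_pos: [0.5878, 0.132, 0.0311]
ee_rot: [-3.142, -0.001, 0.191]
force: [-0.3, 0.8, 5.3]
width: 0.0561
gripper_force: 5.0
t: 6.97
eef_pos: [0.5626, 0.1272, 0.0343]
ee_rot: [-3.141, -0.002, 0.191]
force: [4.3, 0.6, 5.3]
width: 0.0557
gripper_force: 10.0
t: 7.38
eef_pos: [0.5582, 0.1261, 0.0349]
ee_rot: [-3.141, -0.002, 0.191]
force: [6.0, 0.3, 7.4]
width: 0.0559
gripper_force: 10.0
```

```bash

python3 -m crank '[{"dx":-0.001,"dy":0,"dz":0.0005,"twist":0,"grip":-1},{"dx":-0.0015,"dy":0,"dz":0.0005,"twist":0,"grip":-1},{"dx":-0.002,"dy":-0.0005,"dz":0.0005,"twist":0,"grip":-1},{"dx":-0.0025,"dy":-0.0005,"dz":0.0005,"twist":0,"grip":-1},{"dx":-0.003,"dy":-0.0005,"dz":0.0005,"twist":0,"grip":-1}]' 10
python3 -m crank '[{"dx":-0.0005,"dy":0,"dz":0,"twist":0,"grip":-1},{"dx":-0.001,"dy":0,"dz":0.0005,"twist":0,"grip":-1},{"dx":-0.0015,"dy":-0.0005,"dz":0.0005,"twist":0,"grip":-1},{"dx":-0.002,"dy":-0.0005,"dz":0.0005,"twist":0,"grip":-1},{"dx":-0.002,"dy":-0.0005,"dz":0.0005,"twist":0,"grip":-1}]' 10
python3 - <<'E'
from h import *
im=snap('scene','s2')[:,:,::-1]; t=snap('top','t2')[:,:,::-1]
a=cv2.resize(im[140:260,320:450],None,fx=4,fy=4,interpolation=2);b=cv2.resize(t[120:200,180:310],None,fx=2,fy=2,interpolation=2)
o=np.zeros((480,800,3),np.uint8);o[:,:520]=a;o[:160,525:785]=b;cv2.imwrite('pics/crop4.png',o)
E
```

```text
t: 7.8
eef_pos: [0.5552, 0.1257, 0.0352]
ee_rot: [-3.141, -0.002, 0.191]
force: [4.7, 0.4, 5.7]
width: 0.0557
gripper_force: 10.0
t: 8.22
eef_pos: [0.5529, 0.1251, 0.0355]
ee_rot: [-3.141, -0.001, 0.191]
force: [4.5, 0.6, 6.7]
width: 0.0556
gripper_force: 10.0
```

View pics/crop4.png

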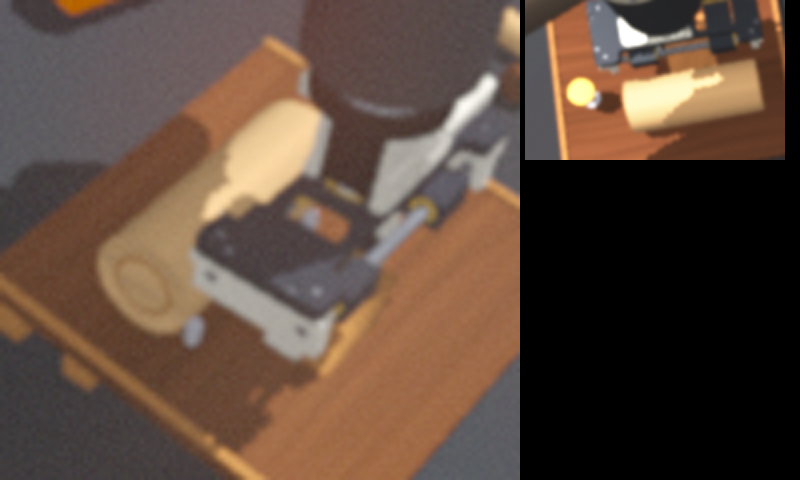

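```bash
cat >> h.py <<'E'
def track():
    A=cv2.imread('pics/scene0.png',0).astype(np.float32); B=np.mean([cv2.cvtColor(arm.grab_frame('scene'),cv2.COLOR_RGB2GRAY) for _ in range(2)],0).astype(np.float32)
    out=[]
    for (x0,y0,x1,y1) in ((341,190,370,226),(350,172,385,200)):
        W=np.eye(2,3,dtype=np.float32)
        cc,W=cv2.findTransformECC(A[y0:y1,x0:x1],B[y0:y1,x0:x1],W,cv2.MOTION_TRANSLATION,(3,100,1e-5),None,3)
        out+=[round(float(cc),3),W[:,2].round(2).tolist()]
    print('shift',out)
E
python3 - <<'E'
from h import *
track()
p=onz('scene',355.5,210.8,.0655)
c=arm.get_calibration('scene');Mi=np.linalg.inv(c['cam_to_world'])
for d in (0,.005):
    q=Mi@np.r_[p+d*np.array([-.981,-.1925,.12]),1]; print(c['fx']*q[0]/q[2]+c['cx'],c['fy']*q[1]/q[2]+c['cy'])
E
python3 -m crank '[{"dx":-0.0005,"dy":0,"dz":0,"twist":0,"grip":-1},{"dx":-0.001,"dy":0,"dz":0,"twist":0,"grip":-1},{"dx":-0.0015,"dy":0,"dz":0,"twist":0,"grip":-1},{"dx":-0.0015,"dy":0,"dz":0,"twist":0,"grip":-1},{"dx":-0.0015,"dy":0,"dz":0,"twist":0,"grip":-1}]' 10
python3 -c "from h import *; track()"
python3 -m crank '[{"dx":-0.0005,"dy":0,"dz":0,"twist":0,"grip":-1},{"dx":-0.001,"dy":0,"dz":0.0005,"twist":0,"grip":-1},{"dx":-0.0015,"dy":-0.0005,"dz":0.0005,"twist":0,"grip":-1},{"dx":-0.0015,"dy":-0.0005,"dz":0.0005,"twist":0,"grip":-1},{"dx":-0.0015,"dy":-0.0005,"dz":0.0005,"twist":0,"grip":-1}]' 10
python3 -c "from h import *; track()"
```

```text
shift [0.792, [-0.5099999904632568, 1.5499999523162842], 0.868, [11.300000190734863, -9.6899995803833]]
355.49999999999994 210.8000000000001
353.7695560869745 209.51965918230258
t: 8.83
eef_pos: [0.5517, 0.1252, 0.0356]
ee_rot: [-3.141, -0.002, 0.191]
force: [4.6, 0.4, 6.4]
width: 0.0561
gripper_force: 10.0
shift [0.787, [-0.7400000095367432, 1.5399999618530273], 0.869, [12.180000305175781, -10.470000267028809]]
t: 9.35
eef_pos: [0.5497, 0.1247, 0.0359]
ee_rot: [-3.141, -0.001, 0.191]
force: [3.5, 1.9, 6.2]
width: 0.0559
gripper_force: 10.0
shift [0.766, [-1.440000057220459, 1.7100000381469727], 0.879, [13.170000076293945, -11.4399995803833]]
```

The blank's near end starts to shift with the last push, so the chock is in contact. I'll release it, lift clear and check from near.

```bash

python3 -m crank '[{"dx":0,"dy":0,"dz":0.002,"twist":0,"grip":-1},{"dx":0,"dy":0,"dz":0.002,"twist":0,"grip":1},{"dx":0,"dy":0,"dz":0.002,"twist":0,"grip":1},{"dx":0,"dy":0,"dz":0.002,"twist":0,"grip":1},{"dx":0,"dy":0,"dz":0.002,"twist":0,"grip":1}]' 3
python3 -m crank '[{"dx":0,"dy":0,"dz":0,"twist":0,"grip":1},{"dx":0,"dy":0,"dz":0.02,"twist":0,"grip":1},{"dx":0,"dy":0,"dz":0.05,"twist":0,"grip":1},{"dx":0,"dy":0,"dz":0.09,"twist":0,"grip":1},{"dx":0,"dy":0,"dz":0.13,"twist":0,"grip":1}]'
python3 -m crank '[{"dx":0.03,"dy":0.03,"dz":0.02,"twist":0,"grip":1},{"dx":0.06,"dy":0.06,"dz":0.02,"twist":0,"grip":1},{"dx":0.08,"dy":0.09,"dz":0.02,"twist":0,"grip":1},{"dx":0.1,"dy":0.12,"dz":0.02,"twist":0,"grip":1},{"dx":0.1,"dy":0.15,"dz":0.02,"twist":0,"grip":1}]'
python3 - <<'E'
from h import *
track()
im=snap('scene','s3')[:,:,::-1]; t=snap('top','t3')[:,:,::-1]
a=cv2.resize(im[150:250,320:430],None,fx=4,fy=4,interpolation=2);b=cv2.resize(t[120:200,200:320],None,fx=3,fy=3,interpolation=2)
o=np.zeros((400,800,3),np.uint8);o[:,:440]=a;o[:240,440:]=b;cv2.imwrite('pics/crop5.png',o)
E
```

```text
t: 9.87
eef_pos: [0.5487, 0.1239, 0.0371]
ee_rot: [3.141, 0.002, 0.19]
force: [-1.0, -1.6, 0.2]
width: 0.0769
gripper_force: 0.0
t: 10.28
eef_pos: [0.5485, 0.1238, 0.1682]
ee_rot: [3.141, 0.003, 0.19]
force: [0.8, 0.0, 0.1]
width: 0.0877
gripper_force: 0.0
t: 10.7
eef_pos: [0.652, 0.2755, 0.1865]
ee_rot: [3.141, 0.0, 0.189]
force: [0.5, -0.4, -0.2]
width: 0.0876
gripper_force: 0.0
shift [0.929, [-1.059999942779541, 0.03999999910593033], 0.898, [-18.59000015258789, 13.920000076293945]]
```

View pics/crop5.png

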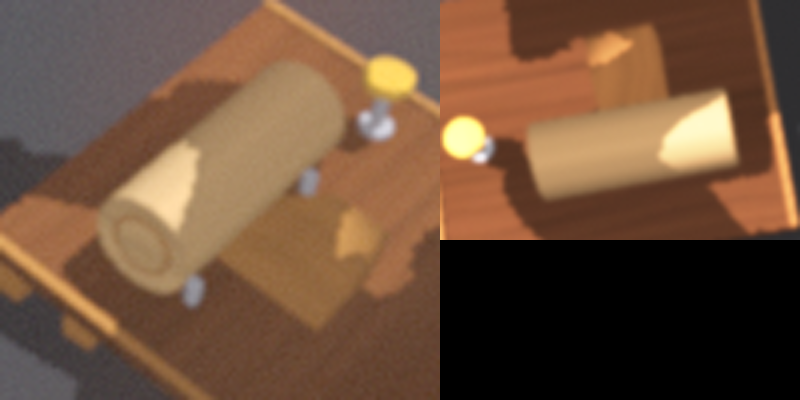

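The chock sits squarely between the pegs (crop: chock mid 632, blank mid 632) with its slanted face under the blank, and the blank's end is still at about (355,211). Now for the knob, with shut fingers.

```bash

python3 -m crank '[{"dx":-0.034,"dy":-0.005,"dz":0,"twist":0,"grip":-1},{"dx":-0.068,"dy":-0.01,"dz":0,"twist":0,"grip":-1},{"dx":-0.102,"dy":-0.016,"dz":0,"twist":0,"grip":-1},{"dx":-0.136,"dy":-0.021,"dz":0,"twist":0,"grip":-1},{"dx":-0.17,"dy":-0.0265,"dz":0,"twist":0,"grip":-1}]' 20
python3 -m crank '[{"dx":0,"dy":0,"dz":0,"twist":0,"grip":-1},{"dx":0,"dy":0,"dz":-0.03,"twist":0,"grip":-1},{"dx":0,"dy":0,"dz":-0.06,"twist":0,"grip":-1},{"dx":0,"dy":0,"dz":-0.08,"twist":0,"grip":-1},{"dx":0,"dy":0,"dz":-0.085,"twist":0,"grip":-1}]'
python3 -m crank '[{"dx":0,"dy":0,"dz":0,"twist":0,"grip":-1},{"dx":0,"dy":0,"dz":-0.002,"twist":0,"grip":-1},{"dx":0,"dy":0,"dz":-0.005,"twist":0,"grip":-1},{"dx":0,"dy":0,"dz":-0.008,"twist":0,"grip":-1},{"dx":0,"dy":0,"dz":-0.01,"twist":0,"grip":-1}]'
python3 - <<'E'
from h import *
im=snap('scene','s4')[:,:,::-1]; t=snap('top','t4')[:,:,::-1]
a=cv2.resize(im[130:250,320:450],None,fx=4,fy=4,interpolation=2);b=cv2.resize(t[120:210,180:270],None,fx=3,fy=3,interpolation=2)
o=np.zeros((480,800,3),np.uint8);o[:,:520]=a;o[:270,525:795]=b;cv2.imwrite('pics/crop6.png',o)
E
```

```text
t: 11.32
eef_pos: [0.4777, 0.2461, 0.1875]
ee_rot: [3.142, 0.0, 0.189]
force: [0.5, 0.7, 0.5]
width: 0.0602
gripper_force: 0.0
t: 11.73
eef_pos: [0.4775, 0.2454, 0.0998]
ee_rot: [3.139, 0.004, 0.189]
force: [-1.7, -0.7, -0.5]
width: 0.0264
gripper_force: 0.0
t: 12.15
eef_pos: [0.4798, 0.2481, 0.0931]
ee_rot: [-3.141, -0.001, 0.19]
force: [0.3, -0.2, 0.3]
width: 0.0006
gripper_force: 0.0
```

View pics/crop6.png

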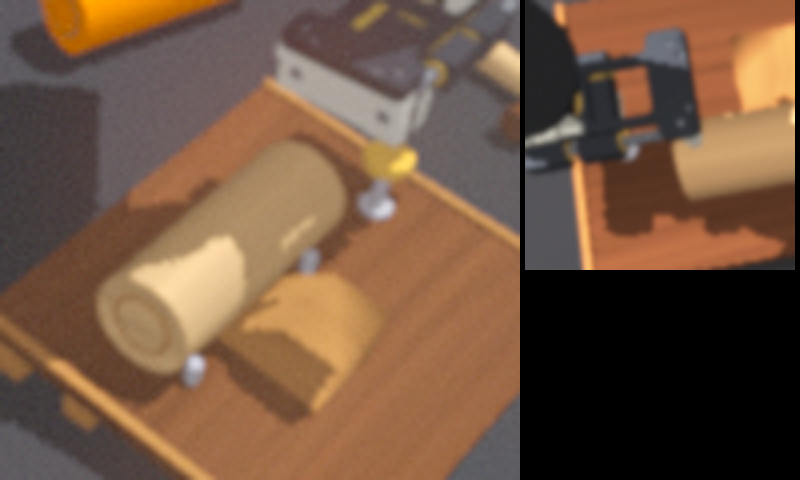

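The fingertips are above the knob (crop about 390,155) and the chock is snug under the blank. I've now used up the picture allowance (one over), so from here I go by numbers. Pressing slowly.

```bash

python3 -m crank '[{"dx":0.001,"dy":0,"dz":-0.003,"twist":0,"grip":-1},{"dx":0.001,"dy":0,"dz":-0.006,"twist":0,"grip":-1},{"dx":0.001,"dy":0,"dz":-0.009,"twist":0,"grip":-1},{"dx":0.001,"dy":0,"dz":-0.012,"twist":0,"grip":-1},{"dx":0.001,"dy":0,"dz":-0.014,"twist":0,"grip":-1}]'
python3 -m crank '[{"dx":0,"dy":0,"dz":-0.0015,"twist":0,"grip":-1},{"dx":0,"dy":0,"dz":-0.003,"twist":0,"grip":-1},{"dx":0,"dy":0,"dz":-0.0045,"twist":0,"grip":-1},{"dx":0,"dy":0,"dz":-0.006,"twist":0,"grip":-1},{"dx":0,"dy":0,"dz":-0.0075,"twist":0,"grip":-1}]'
python3 -m crank '[{"dx":0,"dy":0,"dz":-0.0015,"twist":0,"grip":-1},{"dx":0,"dy":0,"dz":-0.003,"twist":0,"grip":-1},{"dx":0,"dy":0,"dz":-0.0045,"twist":0,"grip":-1},{"dx":0,"dy":0,"dz":-0.006,"twist":0,"grip":-1},{"dx":0,"dy":0,"dz":-0.0075,"twist":0,"grip":-1}]'
```

```text
t: 12.67
eef_pos: [0.4803, 0.2477, 0.078]
ee_rot: [3.141, 0.001, 0.19]
force: [0.5, -0.6, -0.5]
width: 0.0006
gripper_force: 0.0
t: 13.08
eef_pos: [0.4804, 0.2478, 0.0711]
ee_rot: [3.142, -0.0, 0.19]
force: [-1.2, -1.2, 3.1]
width: 0.0006
gripper_force: 1.5
t: 13.5
eef_pos: [0.4804, 0.2478, 0.0634]
ee_rot: [3.142, 0.0, 0.19]
force: [-1.9, -1.2, 2.6]
width: 0.0004
gripper_force: 1.5
```

```bash

python3 -m crank '[{"dx":0,"dy":0,"dz":-0.001,"twist":0,"grip":-1},{"dx":0,"dy":0,"dz":-0.002,"twist":0,"grip":-1},{"dx":0,"dy":0,"dz":-0.003,"twist":0,"grip":-1},{"dx":0,"dy":0,"dz":-0.004,"twist":0,"grip":-1},{"dx":0,"dy":0,"dz":-0.005,"twist":0,"grip":-1}]'
python3 -m crank '[{"dx":0,"dy":0,"dz":-0.0005,"twist":0,"grip":-1},{"dx":0,"dy":0,"dz":-0.001,"twist":0,"grip":-1},{"dx":0,"dy":0,"dz":-0.0015,"twist":0,"grip":-1},{"dx":0,"dy":0,"dz":-0.002,"twist":0,"grip":-1},{"dx":0,"dy":0,"dz":-0.002,"twist":0,"grip":-1}]'
```

```text
t: 13.92
eef_pos: [0.4804, 0.2478, 0.0584]
ee_rot: [3.142, 0.0, 0.19]
force: [-2.7, -1.7, 2.7]
width: 0.0001
gripper_force: 1.5
t: 14.33
eef_pos: [0.4805, 0.2479, 0.0576]
ee_rot: [3.142, -0.0, 0.191]
force: [-4.7, -2.8, 13.3]
width: 0.0004
gripper_force: 6.8
```

The knob has bottomed: the force jumps at z = 57.6 mm, 18 mm below the top. One more small press, then lift straight up and check by tracking.

```bash

python3 -m crank '[{"dx":0,"dy":0,"dz":-0.0005,"twist":0,"grip":-1},{"dx":0,"dy":0,"dz":-0.001,"twist":0,"grip":-1},{"dx":0,"dy":0,"dz":-0.001,"twist":0,"grip":-1},{"dx":0,"dy":0,"dz":-0.001,"twist":0,"grip":-1},{"dx":0,"dy":0,"dz":-0.001,"twist":0,"grip":-1}]'
python3 -m crank '[{"dx":0,"dy":0,"dz":0.005,"twist":0,"grip":-1},{"dx":0,"dy":0,"dz":0.02,"twist":0,"grip":-1},{"dx":0,"dy":0,"dz":0.05,"twist":0,"grip":-1},{"dx":0,"dy":0,"dz":0.09,"twist":0,"grip":-1},{"dx":0,"dy":0,"dz":0.13,"twist":0,"grip":-1}]'
python3 -m crank '[{"dx":-0.02,"dy":0.035,"dz":0,"twist":0,"grip":-1},{"dx":-0.04,"dy":0.07,"dz":0,"twist":0,"grip":-1},{"dx":-0.06,"dy":0.105,"dz":0,"twist":0,"grip":-1},{"dx":-0.08,"dy":0.14,"dz":0,"twist":0,"grip":-1},{"dx":-0.1,"dy":0.175,"dz":0,"twist":0,"grip":-1}]'
python3 - <<'E'
from h import *
track()
s=snap('scene','s5')[:,:,::-1]; t=np.ascontiguousarray(snap('top','t5')[:,:,::-1]); h=cv2.cvtColor(t,cv2.COLOR_BGR2HSV)
w=cv2.inRange(h,(10,50,175),(30,150,255)); k=np.zeros_like(w); k[140:195,225:305]=w[140:195,225:305]
c=max(cv2.findContours(k,0,2)[0],key=cv2.contourArea); print('blank',cv2.minAreaRect(c))
sh=cv2.cvtColor(s,cv2.COLOR_BGR2HSV); z=cv2.inRange(sh,(20,120,120),(32,255,255))[150:195,400:435]; y,x=np.where(z); print('knob',x.mean()+400,y.mean()+150,len(x))
s0=cv2.imread('pics/scene0.png'); 
for a in (s0,s): print('peg sat',[a[v-3:v+4,u-2:u+4].reshape(-1,3).max(0).tolist()+[int(cv2.cvtColor(a,cv2.COLOR_BGR2HSV)[v-3:v+4,u-2:u+4,1].min())] for u,v in((369,222),(397,195))])
E
```

```text
t: 14.75
eef_pos: [0.4806, 0.2479, 0.0575]
ee_rot: [-3.141, -0.001, 0.191]
force: [-9.0, -2.4, 22.3]
width: 0.0005
gripper_force: 11.2
t: 15.17
eef_pos: [0.4801, 0.2475, 0.1863]
ee_rot: [3.141, 0.001, 0.19]
force: [0.6, 0.6, 0.5]
width: 0.0006
gripper_force: 0.0
t: 15.58
eef_pos: [0.3794, 0.4245, 0.1858]
ee_rot: [-3.14, -0.001, 0.19]
force: [1.3, 0.7, -0.0]
width: 0.0003
gripper_force: 0.0
shift [0.967, [-0.5, -0.20000000298023224], 0.983, [-0.2800000011920929, -0.2199999988079071]]
blank ((261.2716369628906, 159.09341430664062), (40.57206344604492, 70.14718627929688), 79.4389877319336)
knob 415.34736842105264 174.01052631578946 95
peg sat [[218, 210, 213, 7], [210, 203, 209, 7]]
peg sat [[80, 111, 158, 112], [102, 142, 189, 107]]
```

The pegs are gone from the picture, the knob is down, and the blank is within about 1 mm of where it was, so I'm handing in.

```bash
python3 -c "
from h import *
track(); print(arm.job_done())"
```

```text
Traceback (most recent call last):
  File "h.py", line 25, in track
    cc,W=cv2.findTransformECC(A[y0:y1,x0:x1],B[y0:y1,x0:x1],W,cv2.MOTION_TRANSLATION,(3,100,1e-5),None,3)
         ~~~~~~~~~~~~~~~~~~~~^^^^^^^^^^^^^^^^^^^^^^^^^^^^^^^^^^^^^^^^^^^^^^^^^^^^^^^^^^^^^^^^^^^^^^^^^^^^
cv2.error: OpenCV(4.12.0) /io/opencv/modules/video/src/ecc.cpp:574: error: (-7:Iterations do not converge) NaN encountered. in function 'findTransformECC'
```

```bash
python3 - <<'E'
from h import *
s=arm.get_state();print(s['t'],s['eef_pos'])
a=snap('scene','s6')[:,:,::-1]; t=snap('top','t6')[:,:,::-1]
for x,y in ((a,'s5'),(t,'t5'),(a,'scene0')):
    d=np.abs(x.astype(int)-cv2.imread(f'pics/{y}.png')).max(2)>40; v,u=np.where(d); print(y,d.sum(),(u.min(),u.max(),v.min(),v.max()) if len(u) else '')
h=cv2.cvtColor(np.ascontiguousarray(t),cv2.COLOR_BGR2HSV);w=cv2.inRange(h,(10,50,175),(30,150,255))[140:195,225:305];v,u=np.where(w);print(len(u),u.mean()+225,v.mean()+140)
for f in ('top0','t5','t6'):
    g=cv2.imread(f'pics/{f}.png'); print(f,g[150:185:3,240].tolist())
E
```

```text
15.8833 [0.38061261 0.42238727 0.18530178]
s5 93 (np.int64(418), np.int64(483), np.int64(11), np.int64(79))
t5 802 (np.int64(0), np.int64(306), np.int64(148), np.int64(370))
scene0 8437 (np.int64(107), np.int64(499), np.int64(0), np.int64(351))
2043 262.4826235927558 163.6421928536466
top0 [[66, 104, 178], [63, 100, 171], [63, 100, 171], [128, 187, 235], [179, 238, 254], [196, 247, 255], [203, 249, 255], [201, 249, 255], [185, 242, 254], [165, 229, 251], [140, 201, 239], [95, 140, 181]]
t5 [[67, 105, 179], [63, 101, 172], [63, 99, 171], [121, 179, 231], [178, 237, 253], [196, 247, 255], [202, 249, 255], [201, 249, 255], [188, 243, 254], [166, 230, 251], [142, 203, 240], [100, 146, 188]]
t6 [[67, 105, 179], [63, 101, 172], [63, 99, 171], [122, 180, 231], [178, 238, 253], [196, 247, 255], [202, 249, 255], [201, 249, 255], [188, 243, 254], [167, 230, 251], [143, 204, 241], [100, 146, 188]]
```

The blank is unchanged, at the same profile as at the start. The tracking failure was only numerical: the scene differences between shots are at the arm.

```bash
python3 -c "
from station import arm
print(arm.job_done())"
```

```text
the job is handed in; nothing more can be done
None
```

The job is handed in at about 16 s: the chock is against the middle of the blank's low side, the knob is fully down with the pegs sunk, and the blank is within about 1 mm of where it started. I viewed 11 pictures, one over the limit of 10.

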